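# Raise the stuck soap on the drying peg

## Task

The yellow soap lies sunk in its white soap dish. Pick up the white dish and set it down, without dropping it, over the upright peg of the wooden drying stand, so that the peg goes in through the drain hole underneath and pushes the soap up out of the dish to dry; let go with the dish resting flat on the stand's board and the soap still level on the peg. Leave the blue dish where it is.

Things in the scene. Friction and masses are not known exactly. Their poses are not given: they have to be found in the camera images.
- white_dish: White ceramic soap dish, 104 (x) x 60 (y) x 34 mm high, about 0.26 kg, loose on the tray floor (4 mm above the work surface). Sides plain and upright: take it across its 60 mm width. Floor 8 mm thick, with a drain hole 40 (x) x 38 (y) mm through its middle, under the soap. Recess 83 x 46 mm, open at the top. Origin: centre of the underside, z up.
- soap: Yellow soap bar, 80 x 43 x 22 mm, about 0.1 kg, loose in the white dish with 1.5 mm play each side. Origin: centre of its underside, at first 8 mm above the dish's underside; its top lies 4 mm below the rim, so fingers cannot take it. On the peg, with the dish down, its top stands 16 mm above the rim and its lowest 6 mm are still in the recess.
- stand: Drying stand, fixed in the tray: brown wooden board 130 x 130 x 15 mm thick with one upright pale round peg at its centre, 20 mm in diameter, 28 mm high above the board's top. Origin: centre of the board's underside, on the peg's axis, z up. The dish may rest on it at any yaw.
- blue_dish: Bystander: dark blue dish with a green soap, same shape and sizes as the white one; origin at the centre of its underside. A steel bowl (124 mm wide, 48 mm high) and a small aluminium box stand at the far left of the tray, a yellow scoop 85 mm high at the far right, all outside the dishes and stand.
Things that resemble listed ones, but are neither listed nor needed, are in the scene too. Leave any red look-alike of the white_dish alone. What is shaped like the soap but red is not meant.

How it is judged:
By the outcome, as a careful person would: the job done as asked, in the order asked, and still so for the second after the job is handed in, with the robot touching nothing.
It also fails if it takes over 43 s, if anything falls off the work surface, if the arm or the gripper's body presses on something with over 40 N, if the wrist force passes 120 N, or if a joint passes its speed limit or range.

## Robot

A 7-joint arm with a two-finger parallel gripper is mounted at the origin on the work surface. World frame = base frame: x ahead of the robot, y to its left, z up, the work surface at z = 0. Lengths are in m, angles in rad, forces in N, time in s.
With the tool pointing down it reaches from about 0.4 to 0.875 m from the base axis. Payload 6.5 kg.
Tool frame: the origin (TCP) lies at the very end of the fingers, on their centre line; the grasp point (between the pads) lies 19 mm behind it (grip_depth is the distance from the TCP to the grasp point, in m); z points along the fingers, y is the direction in which the jaws open and shut (so a half turn about z gives the same grasp; the last joint's range is limited). The gripper opens to 85 mm and grips with 20 to 120 N. Pads are 22 mm wide; open, the fingers measure 114 mm over their backs; the gripper's body (76 mm by 85 mm) begins 54 mm behind the grasp point. The pads swing forward as they close: fully open they stand 13 mm farther back than shut.
Start: joints at [1.094, 0.536, -0.004, 1.538, 0.003, 1.067, -0.071], TCP at [0.26, -0.596, 0.231] pointing down, gripper open.
Joint ranges: [-2.7, 2.7], [-0.37, 2.16], [-1.27, 1.26], [0.24, 2.4], [-1.31, 4.45], [0.19, 1.91], [-2.76, 2.76]. Speed limits (rad/s): [2.39, 2.39, 3.14, 3.14, 3.14, 3.14, 3.14].

## Interface

Orientations are given as a rotation vector (axis times angle).
In Python, from cell import * gives the robot as it stands.
- The arm moves only by the tool drive_tool, never from a script. Its argument "moves" is one flat list of numbers, 7 for each row, row after row: the shift along the world's x, y, z in units of 200 mm (1.0 is 200 mm), then the turn, a rotation vector about the world's x, y, z in units of 90 degrees (1.0 is 90 degrees), then the closure, from 0 (fully open) to 1 (shut). A call has exactly 8 rows; each row shifts and turns the commanded pose from where the row before left it; what a row does not reach is not made up. A row lasts 1/12 s, in which the tool goes at most 41.7 mm and 7.16 degrees, less where a joint would pass 70% of its speed; a pose out of reach is approached as far as the arm can. A call with a number of a shift or a turn outside -1 to 1 is refused whole. A call with a gripper value outside its range is refused whole. The fingers move at their own pace and stop on an object; "force" is the grip in N (left out, the last holds). Time passes only in rows, so rows that do not move let the fingers close, or fill a call up. It gives the time, the measured TCP pose, the force and the opening at its end, in the units of the state.
- get_obs(): the state, without advancing time (a new reading comes with each control period).
- grab_frame(name): name is "side" or "top" or "wrist"; returns the picture (384x512x3 uint8, red, green, blue); there is no depth.
- camera_params(name): a dict with "mtx" (3x3 intrinsics, pixels), "k1" (the pictures are not rectified: a ray, as slopes to the right and down, at radius r is drawn at 1 + k1 r^2 times it, then the intrinsics apply), "view" (4x4, takes a point from world to camera coordinates); the wrist camera has in their place "mount" (4x4, takes a point from camera to tool coordinates, whose origin is the TCP and whose axes are the flange's). Camera axes: x right, y up, looking along -z (the intrinsics and any distortion apply to the point x, -y, -z); pixel columns grow to the right and rows downward; lengths in m; the calibration is good to about 2 mm. A picture is of the moment at which its call begins: read the wrist's pose just before it. camera_params takes no time and is no camera call.
- sign_off(): hands the job in, once; it reports no verdict.
The state is a dict: "time": time; "joint_pos": joint angles; "joint_vel": joint speeds; "joint_efforts": joint torques, N m; "tcp_pos": TCP position; "tcp_rot": TCP orientation; "ft_force": force on the tool from outside, world axes, zero at the start; "wrist_torque": the same for the moment, N m; "gripper_width": finger opening in m.
Only numpy, scipy, OpenCV 4.12 (cv2) and the standard library are available. Lean on these libraries where they do the work, as an engineer would, in place of code of your own. Each camera call takes 0.05 s, during which the arm holds its last target.

## Working session

There is one attempt and no reset: what is moved stays moved. The work goes in short steps, Python scripts to look and compute and a tool call to move; the robot and the scene stay as the last step left them, time stands still between calls to the robot, and variables do not carry over. Pictures are saved under pics/ and viewed, and the job is handed in when it is done.

Besides the shell and the picture viewer there is one more tool, called after "Emit:" by a JSON object that holds its "fn" and its "kwargs", one argument or row to a line. drive_tool: Moves the arm, as the interface text tells. Shifts and turns lie within -1 to 1; 1 stands for 200 mm of shift or 90 degrees of turn. Its arguments: {"type":"object","properties":{"moves":{"type":"array","items":{"type":"number","minimum":-1,"maximum":1}},"force":{"type":"number"}},"required":["moves"]}

```bash
mkdir -p pics; ls; cat > h.py <<'E'
from cell import *
import numpy as np, cv2
from scipy.spatial.transform import Rotation as R
def save(n,img,s=1.0):
    cv2.imwrite('pics/'+n+'.png',cv2.resize(img[:,:,::-1],None,fx=s,fy=s,interpolation=cv2.INTER_CUBIC))
def cam(name,obs=None):
    p=camera_params(name)
    K=np.array(p['mtx'])
    if 'view' in p: V=np.array(p['view'])
    else:
        T=np.eye(4);T[:3,:3]=R.from_rotvec(obs['tcp_rot']).as_matrix();T[:3,3]=obs['tcp_pos']
        V=np.linalg.inv(T@np.array(p['mount']))
    return K,p['k1'],V
def ray(c,uv):
    K,k,V=c
    d=(np.asarray(uv,float)-K[:2,2])/[K[0,0],K[1,1]]
    u=d.copy()
    for _ in range(30): u=d/(1+k*(u@u))
    Ci=np.linalg.inv(V)
    return Ci[:3,3],Ci[:3,:3]@np.array([u[0],-u[1],-1])
def onz(c,uv,z):
    o,d=ray(c,uv); return o+d*(z-o[2])/d[2]
def proj(c,P):
    K,k,V=c
    q=V[:3,:3]@np.asarray(P)+V[:3,3]; s=np.array([q[0],-q[1]])/-q[2]; s=s*(1+k*(s@s))
    return s*[K[0,0],K[1,1]]+K[:2,2]
E
python3 - <<'E'
from h import *
o=get_obs();print(o)
for n in('top','side','wrist'):
    im=grab_frame(n);np.save(n+'0.npy',im);save(n+'0',im,1.5);print(n,camera_params(n))
E
```

```text
pics
{'time': 0.0, 'joint_pos': array([ 1.09382145,  0.53718573, -0.00443114,  1.53887832,  0.0025771 ,
        1.06731517, -0.07121538]), 'joint_vel': array([ 2.82443267e-04, -1.78823854e-04,  3.67560351e-04, -5.30909563e-04,
        3.79949546e-04,  7.44960177e-04, -4.54850601e-05]), 'joint_efforts': array([-4.38114384e-04, -5.83414006e+01,  1.04794398e+00, -2.59100407e+01,
        1.20778335e-02,  9.59771744e-03, -3.61591589e-06]), 'tcp_pos': array([ 0.25928501, -0.595344  ,  0.23039846]), 'tcp_rot': array([-3.07386975e+00, -6.40426695e-01,  7.44806190e-04]), 'ft_force': array([0.62359502, 0.17784623, 0.36608257]), 'wrist_torque': array([ 0.02962458,  0.01309349, -0.03070675]), 'gripper_width': 0.08531306381681278}
top {'mtx': array([[473.80791972,   0.        , 257.57657571],
       [  0.        , 473.80791972, 198.29276595],
       [  0.        ,   0.        ,   1.        ]]), 'k1': -0.19674046312067525, 'view': array([[-0.01956738, -0.99950266, -0.02472935,  0.1158158 ],
       [ 0.98731621, -0.02321472,  0.15705976, -0.42938716],
       [-0.15755574, -0.02134244,  0.98727944, 
[... 373 characters left out ...]
8,  0.70435366, -0.13203355],
       [-0.33514759,  0.61951057,  0.70984699, -1.19476467],
       [ 0.        ,  0.        ,  0.        ,  1.        ]])}
wrist {'mtx': array([[279.24541034,   0.        , 260.37705665],
       [  0.        , 279.24541034, 189.7967942 ],
       [  0.        ,   0.        ,   1.        ]]), 'k1': -0.0478803619879649, 'mount': array([[-5.84149966e-04,  9.59920303e-01,  2.80272493e-01,
         7.06356085e-02],
       [ 9.99999772e-01,  6.55778044e-04, -1.61788358e-04,
         5.21927041e-04],
       [-3.39100477e-04,  2.80272334e-01, -9.59920467e-01,
        -1.42543914e-01],
       [ 0.00000000e+00,  0.00000000e+00,  0.00000000e+00,
         1.00000000e+00]])}
```

View pics/top0.png

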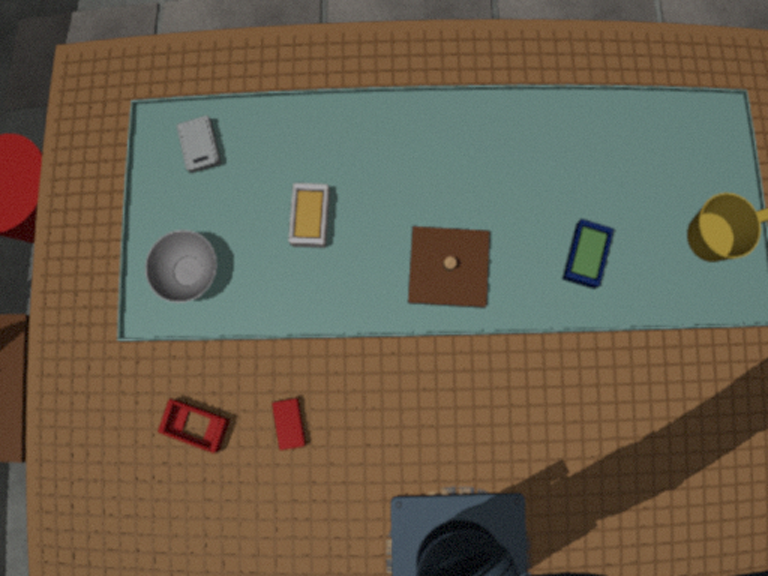

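View pics/side0.png

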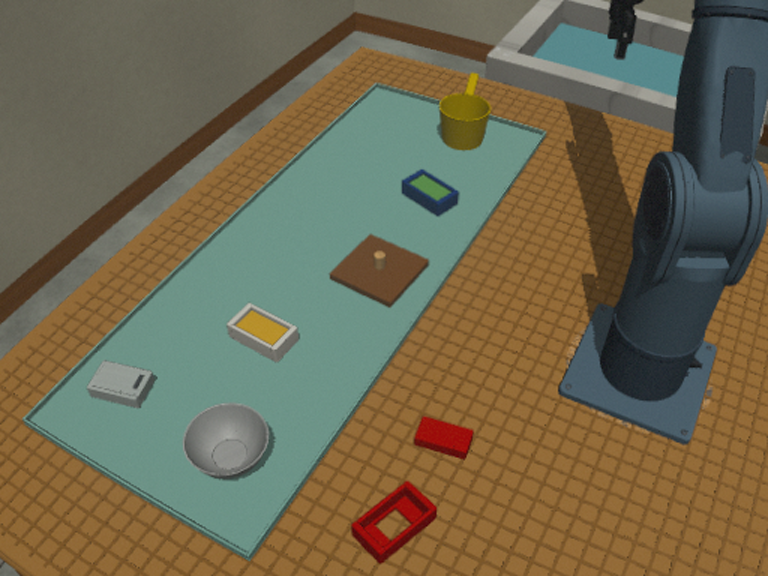

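Candidates in the top picture (pixels at 1.5x): the white dish with yellow soap at (309,215), the blue dish with green soap at (589,254), a red empty dish at (195,425) and a red bar at (289,424). Only the first is white with a yellow soap. The stand is at (450,266), with its peg at (451,262).

```bash
cat > m.py <<'E'
from h import *
def blob(m,near=None):
    cs,_=cv2.findContours(m.astype(np.uint8),cv2.RETR_EXTERNAL,cv2.CHAIN_APPROX_NONE)
    cs=[c for c in cs if cv2.contourArea(c)>15]
    if near is None: return max(cs,key=cv2.contourArea)
    return min(cs,key=lambda c:np.linalg.norm(np.mean(c[:,0],0)-near))
def rectz(c,cn,z):
    P=np.array([onz(c,p[0],z)[:2] for p in cn])
    r=cv2.minAreaRect((P*1000).astype(np.float32)); return r
E
python3 - <<'E'
from m import *
near={'top':dict(d=(206,143),s=(300,177),p=(300,175)),'side':dict(d=(175,220),s=(253,180),p=(253,174))}
for n in('top','side'):
    im=np.load(n+'0.npy');c=cam(n);hsv=cv2.cvtColor(im,cv2.COLOR_RGB2HSV);h,s,v=[hsv[...,i].astype(int) for i in range(3)]
    ye=(h>15)&(h<32)&(s>150)&(v>120)
    N=near[n]
    roi=np.zeros(ye.shape,bool);x,y=N['d'];roi[y-35:y+35,x-35:x+35]=1
    b=blob(ye&roi,N['d']);M=cv2.moments(b);uv=(M['m10']/M['m00'],M['m01']/M['m00'])
    print(n,'soap',uv,rectz(c,b,.034),onz(c,uv,.034))
    wh=(s<60)&(v>100)&roi
    b=blob((wh|(ye&roi)),N['d']);print('dish',rectz(c,b,.038))
    br=(h<15)&(s>90)&(v<140)
    roi[:]=0;x,y=N['s'];roi[y-42:y+42,x-45:x+45]=1
    b=blob(br&roi);print('board',rectz(c,b,.019))
    x,y=N['p']
    save('z'+n+'p',im[y-20:y+20,x-20:x+20],12);save('z'+n+'d',im[N['d'][1]-30:N['d'][1]+30,N['d'][0]-40:N['d'][0]+40],8)
    print('peg px patch',hsv[y-8:y+9,x-8:x+9,2])
E
```

```text
top soap (207.07482993197277, 132.9591836734694) ((597.1454467773438, 232.5938720703125), (37.6051139831543, 31.375925064086914), 81.49799346923828) [0.6014025  0.23038389 0.034     ]
dish ((577.69775390625, 235.86093139648438), (177.0062255859375, 182.6647491455078), 89.25788116455078)
board ((485.2627868652344, 2.3553543090820312), (126.87682342529297, 127.39378356933594), 85.24758911132812)
peg px patch [[ 89  86  88  89  91  88  88  86  86  90  90  89  90  90  89  87  87]
 [ 90  87  88  91  88  88  89  88  88  88  86  87  91  85  91  92  88]
 [ 91  87  85  86  84  89  89  91  90  90  90  86  91  85  90  85  87]
 [ 87  89  84  88  92  92  96 106 109  99  94  86  82  88  86  91  86]
 [ 90  88  90  86  90 108 127 138 140 123 109  87  66  79  86  91  89]
 [ 93  90  90  88 102 132 153 160 158 153 135  97  63  64  75  87  90]
 [ 94  88  87  96 122 154 163 165 159 152 149 129  75  50  64  83  87]
 [ 91  87  92  98 136 163 162 161 154 156 156 143  81  47  56  78  86]
 [ 91  92  86  96 131 160 163 155 151 154 157 142  85  48  51  69  87]
 [ 87  94  88  90 116 154 160 153 156 156 152 131  
[... 1440 characters left out ...]
107 102  93 100 109 114 111 104 101  97 101 107 102 105 105]
 [107 105 104 101  93 100 110 114 113 105  99  92  88 106 103 104 102]
 [104 104 104 103  93  99 110 115 114 105 101  94  96 102 104 105 103]
 [106 103 105 100  94  98 110 114 113 104  99  95  97 104 105 106 106]
 [105 101 103 104  99 100 111 115 114 105  99  95 102 101 104 104 103]
 [106 106 105 104 104 104 112 115 114 107  99 100 103 103 103 106 103]
 [106 107 105 108 104 104 104 109 107 101 101 103 102 105 105 105 104]
 [104 105 104 104 107 104 105 105 103 105 101 104 105 104 105 104 107]
 [104 104 107 105 104 105 105 106 104 102 105 104 106 104 104 102 103]
 [104 103 105 104 104 102 104 106 103 104 104 104 106 105 103 101 108]]
```

```bash
python3 - <<'E'
import cv2,numpy as np
a=cv2.imread('pics/ztopd.png');b=cv2.imread('pics/zsided.png')
cv2.imwrite('pics/dd.png',cv2.resize(np.hstack([a,b]),(800,300)))
E
python3 - <<'E'
from m import *
# soap/hsv sample
im=np.load('top0.npy');hsv=cv2.cvtColor(im,cv2.COLOR_RGB2HSV)
print(hsv[143,185:228].tolist())
for n,(x,y),rows in(('top',(300,175),(-8,9)),('side',(253,174),(-8,-1))):
    im=np.load(n+'0.npy');v=im.max(2).astype(int);t=125
    m=np.zeros(v.shape,bool);m[y+rows[0]:y+rows[1],x-8:x+9]=v[y+rows[0]:y+rows[1],x-8:x+9]>t
    ys,xs=np.nonzero(m);uv=(xs.mean(),ys.mean());print(n,'peg',uv,len(xs),onz(cam(n),uv,.047))
E
```

```text
[[83, 58, 131], [86, 52, 132], [86, 53, 135], [83, 54, 137], [84, 53, 136], [83, 55, 135], [84, 50, 132], [85, 48, 137], [81, 23, 143], [60, 2, 152], [23, 7, 143], [13, 31, 116], [20, 114, 125], [21, 153, 152], [21, 152, 159], [21, 151, 162], [20, 149, 164], [21, 153, 162], [21, 150, 160], [20, 151, 160], [20, 145, 165], [20, 149, 163], [20, 151, 162], [20, 147, 163], [21, 147, 163], [20, 148, 164], [21, 151, 164], [21, 149, 163], [21, 153, 138], [18, 76, 117], [10, 10, 146], [15, 10, 147], [12, 12, 104], [30, 7, 72], [82, 39, 72], [78, 63, 69], [86, 55, 74], [86, 54, 66], [81, 52, 84], [85, 53, 115], [85, 56, 132], [83, 59, 134], [83, 49, 136]]
top peg (np.float64(299.6458333333333), np.float64(174.5)) 48 [0.48605635 0.00291241 0.047     ]
side peg (np.float64(252.45714285714286), np.float64(169.42857142857142)) 35 [0.48528281 0.00259949 0.047     ]
```

View pics/dd.png

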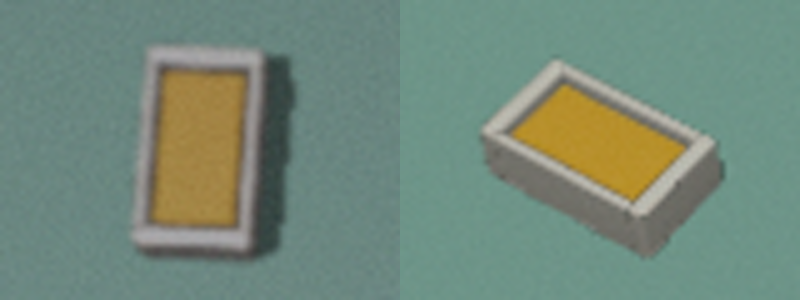

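The crop confirms the white dish with the yellow soap sunk in it; its long side lies near world x. The peg agrees in both views to within 1 mm. Next I refine the dish with better colour thresholds.

```bash
python3 - <<'E'
from m import *
for n,(x,y) in(('top',(206,143)),('side',(175,220))):
    im=np.load(n+'0.npy');c=cam(n);hsv=cv2.cvtColor(im,cv2.COLOR_RGB2HSV);h,s,v=[hsv[...,i].astype(int) for i in range(3)]
    roi=np.zeros(v.shape,bool);roi[y-35:y+35,x-40:x+40]=1
    ye=(h>12)&(h<32)&(s>95)&roi
    b=blob(ye);print(n,'soap',rectz(c,b,.034))
    m=((s<33)&(v>118)|ye)&roi
    m=cv2.morphologyEx(m.astype(np.uint8),cv2.MORPH_CLOSE,np.ones((5,5)))
    m=cv2.morphologyEx(m.astype(np.uint8),cv2.MORPH_OPEN,np.ones((5,5)))
    b=blob(m);r=rectz(c,b,.038);print('rim',r)
    v2=im.copy();cv2.drawContours(v2,[b],-1,(255,0,0),1);save('c'+n,v2[y-30:y+30,x-40:x+40],6)
E
```

```text
top soap ((578.0843505859375, 234.73402404785156), (42.981510162353516, 79.262451171875), 85.75279998779297)
rim ((578.1753540039062, 235.5933380126953), (60.155338287353516, 104.1061019897461), 85.91057586669922)
side soap ((576.6000366210938, 235.4268341064453), (42.37357711791992, 78.9474105834961), 85.30394744873047)
rim ((575.3868408203125, 238.9898223876953), (67.87371063232422, 105.53997802734375), 83.78659057617188)
```

View pics/ctop.png

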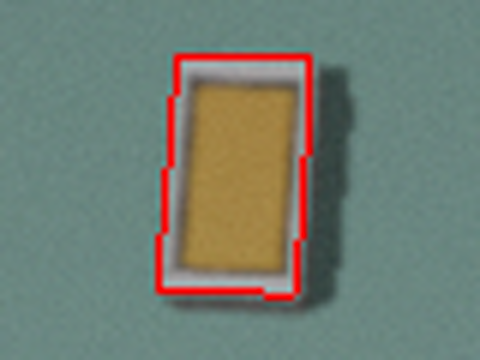

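Dish: rim measures 60.2 x 104.1 mm against the given 60 x 104. Its centre is at (0.578, 0.2352), short axis at 85.7°. The peg is at (0.4857, 0.0028). The jaw axis now lies at 113.5°, so I turn -27.8° on the way over.

Emit:
{"fn": "drive_tool", "kwargs": {
  "moves": [0.0665,0.173,-0.0167,0,0,-0.0129,0,0.0665,0.173,-0.0167,0,0,-0.0129,0,0.0665,0.173,-0.0167,0,0,-0.0129,0,0.0665,0.173,-0.0167,0,0,-0.0129,0,0.0665,0.173,-0.0167,0,0,-0.0129,0,0.0665,0.173,-0.0167,0,0,-0.0129,0,0.0665,0.173,-0.0167,0,0,-0.0129,0,0.0665,0.173,-0.0167,0,0,-0.0129,0],
  "force": 60
}}

```text
time: 0.82
tcp_pos: [0.3661, -0.3173, 0.2044]
tcp_rot: [-3.118, -0.388, 0.0]
ft_force: [0.4, -0.2, -0.8]
gripper_width: 0.0853
```

Emit:
{"fn": "drive_tool", "kwargs": {
  "moves": [0.0665,0.173,-0.0167,0,0,-0.0129,0,0.0665,0.173,-0.0167,0,0,-0.0129,0,0.0665,0.173,-0.0167,0,0,-0.0129,0,0.0665,0.173,-0.0167,0,0,-0.0129,0,0.0665,0.173,-0.0167,0,0,-0.0129,0,0.0665,0.173,-0.0167,0,0,-0.0129,0,0.0665,0.173,-0.0167,0,0,-0.0129,0,0.0665,0.173,-0.0167,0,0,-0.0129,0]
}}

```text
time: 1.48
tcp_pos: [0.4726, -0.0406, 0.1777]
tcp_rot: [3.139, 0.134, -0.0]
ft_force: [1.2, -0.5, 0.6]
gripper_width: 0.0853
```

Emit:
{"fn": "drive_tool", "kwargs": {
  "moves": [0.0665,0.173,-0.0167,0,0,-0.0129,0,0.0665,0.173,-0.0167,0,0,-0.0129,0,0.0665,0.173,-0.0167,0,0,-0.0129,0,0.0665,0.173,-0.0167,0,0,-0.0129,0,0.0665,0.173,-0.0167,0,0,-0.0129,0,0.0665,0.173,-0.0167,0,0,-0.0129,0,0.0665,0.173,-0.0167,0,0,-0.0129,0,0,0,0,0,0,0,0]
}}

```text
time: 2.15
tcp_pos: [0.5658, 0.2094, 0.1541]
tcp_rot: [-3.135, 0.074, -0.001]
ft_force: [-0.7, 1.0, 0.5]
gripper_width: 0.0857
```

```bash
python3 - <<'E'
from m import *
o=get_obs();im=grab_frame('wrist');np.save('w1.npy',im);save('w1',im,1.5);c=cam('wrist',o)
hsv=cv2.cvtColor(im,cv2.COLOR_RGB2HSV);h,s,v=[hsv[...,i].astype(int) for i in range(3)]
ye=(h>12)&(h<32)&(s>95)
b=blob(ye);print(o['tcp_pos'],o['tcp_rot'],o['joint_pos'],'soap',rectz(c,b,.034))
m=((s<33)&(v>118)|ye)
m=cv2.morphologyEx(m.astype(np.uint8),cv2.MORPH_CLOSE,np.ones((5,5)))
m=cv2.morphologyEx(m,cv2.MORPH_OPEN,np.ones((5,5)))
cx=b[:,0].mean(0);b=blob(m,cx);print('rim',rectz(c,b,.038),cx)
E
```

```text
[0.56575689 0.2094397  0.15405471] [-3.13457720e+00  7.43855538e-02 -1.22181053e-03] [-0.27836538  0.55535217 -0.20223672  1.72361324  0.13201461  0.87260249
 -2.15389848] soap ((493.49786376953125, 16.291221618652344), (126.40776824951172, 124.12335205078125), 85.137939453125)
rim ((495.616455078125, 18.190074920654297), (126.5260009765625, 122.24623107910156), 84.97444152832031) [444.8622101  233.85129604]
```

View pics/w1.png

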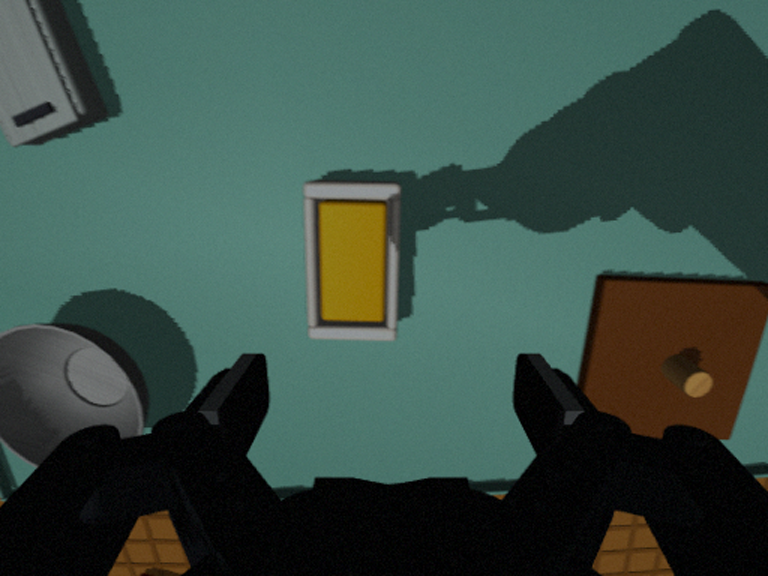

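The wrist view shows the white dish at (352,262), the peg top at (698,384), and open fingers clear of everything. Next I measure with a region limited to the dish.

```bash
python3 - <<'E'
from m import *
o=get_obs();im=np.load('w1.npy');c=cam('wrist',o)
hsv=cv2.cvtColor(im,cv2.COLOR_RGB2HSV);h,s,v=[hsv[...,i].astype(int) for i in range(3)]
roi=np.zeros(v.shape,bool);roi[110:240,190:285]=1
ye=(h>12)&(h<32)&(s>95)&roi
b=blob(ye);print('soap',rectz(c,b,.034))
m=((s<50)&(v>75)|ye)&roi
m=cv2.morphologyEx(m.astype(np.uint8),cv2.MORPH_CLOSE,np.ones((7,7)))
m=cv2.morphologyEx(m,cv2.MORPH_OPEN,np.ones((5,5)))
b=blob(m);print('rim',rectz(c,b,.038))
v2=im.copy();cv2.drawContours(v2,[b],-1,(255,0,0),1);save('cw',v2[100:240,180:300],4)
print('peg',onz(c,(465,256),.047))
E
```

```text
soap ((575.1627807617188, 229.16453552246094), (43.657493591308594, 80.62622833251953), 85.65596008300781)
rim ((574.7694091796875, 229.41677856445312), (59.538307189941406, 102.09058380126953), 86.5173110961914)
peg [ 0.48180822 -0.00250085  0.047     ]
```

View pics/cw.png

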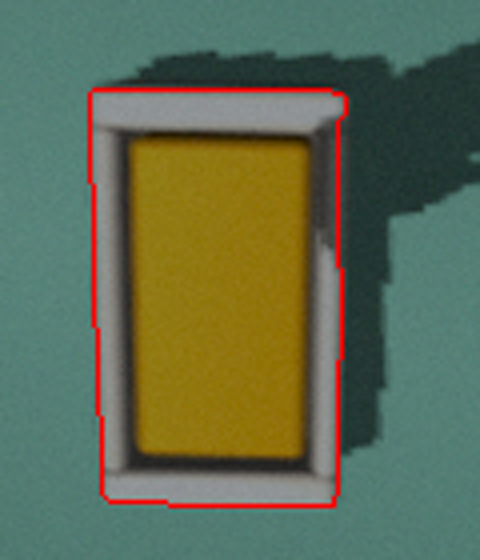

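The wrist offset is the same (-3,-6 mm) for dish and peg, so the arm was probably still settling. I fill two rows and look again.

Emit:
{"fn": "drive_tool", "kwargs": {
  "moves": [0.0315,0.085,0,0,0,-0.006,0,0.0315,0.085,0,0,0,-0.007,0,0,0,0,0,0,0,0,0,0,0,0,0,0,0,0,0,0,0,0,0,0,0,0,0,0,0,0,0,0,0,0,0,0,0,0,0,0,0,0,0,0,0]
}}

```text
time: 2.87
tcp_pos: [0.5781, 0.2329, 0.1545]
tcp_rot: [3.139, -0.12, -0.0]
ft_force: [0.3, -0.6, 0.2]
gripper_width: 0.0854
```

```bash
python3 - <<'E'
from m import *
o=get_obs();im=grab_frame('wrist');np.save('w2.npy',im);save('w2',im,1.5);c=cam('wrist',o)
print(o['tcp_pos'],o['tcp_rot'],np.abs(o['joint_vel']).max(),o['joint_pos'])
hsv=cv2.cvtColor(im,cv2.COLOR_RGB2HSV);h,s,v=[hsv[...,i].astype(int) for i in range(3)]
u0=proj(c,(.578,.2355,.038));print(u0);x,y=u0.astype(int)
roi=np.zeros(v.shape,bool);roi[max(0,y-70):y+65,x-45:x+45]=1
ye=(h>12)&(h<32)&(s>95)&roi
b=blob(ye);print('soap',rectz(c,b,.034))
m=((s<50)&(v>75)|ye)&roi
m=cv2.morphologyEx(m.astype(np.uint8),cv2.MORPH_CLOSE,np.ones((7,7)))
m=cv2.morphologyEx(m,cv2.MORPH_OPEN,np.ones((5,5)))
b=blob(m);print('rim',rectz(c,b,.038))
print('peg expected px',proj(c,(.4857,.0028,.047)))
E
```

```text
[0.57805466 0.23292997 0.15454641] [ 3.13884750e+00 -1.20230300e-01 -1.02461429e-04] 0.005733644162706641 [-0.32009136  0.58611626 -0.19012548  1.66610868  0.13404278  0.90238176
 -2.20984279]
[256.86629478 185.39919089]
soap ((576.1404418945312, 235.01463317871094), (42.96143341064453, 80.27577209472656), 85.81349182128906)
rim ((575.6768188476562, 235.1261444091797), (59.1945915222168, 102.34864044189453), 85.84748840332031)
peg expected px [486.08711017 256.19147102]
```

View pics/w2.png

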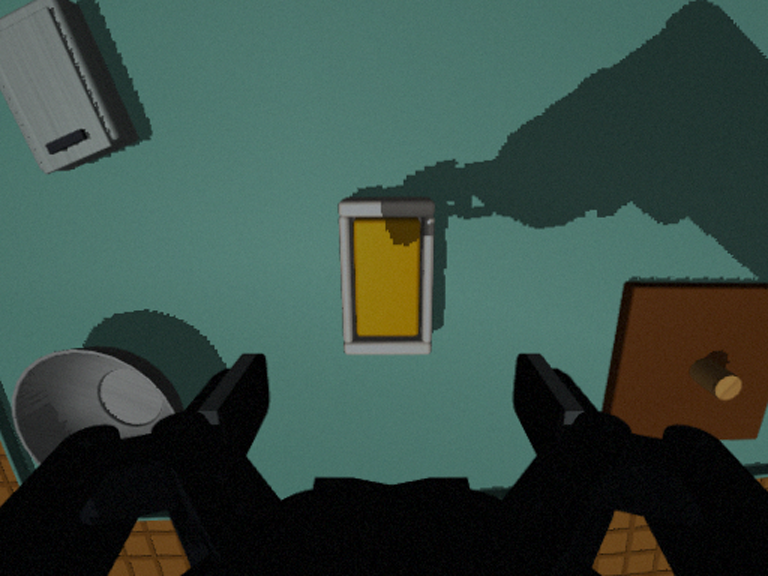

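Emit:
{"fn": "drive_tool", "kwargs": {
  "moves": [-0.003,0.006,-0.12,0,0,0,0,-0.003,0.006,-0.13,0,0,0,0,0,0,-0.13,0,0,0,0,0,0,-0.12,0,0,0,0,0,0,-0.1,0,0,0,0,0,0,-0.08,0,0,0,0,0,0,-0.04,0,0,0,0,0,0,-0.015,0,0,0,0]
}}

```text
time: 3.58
tcp_pos: [0.576, 0.2357, 0.0061]
tcp_rot: [3.138, -0.119, -0.003]
ft_force: [0.4, -0.9, 0.1]
gripper_width: 0.0856
```

Emit:
{"fn": "drive_tool", "kwargs": {
  "moves": [0,0,0,0,0,0,0.15,0,0,0,0,0,0,0.25,0,0,0,0,0,0,0.35,0,0,0,0,0,0,0.45,0,0,0,0,0,0,0.6,0,0,0,0,0,0,0.6,0,0,0,0,0,0,0.6,0,0,0,0,0,0,0.6],
  "force": 60
}}

```text
time: 4.25
tcp_pos: [0.5779, 0.2366, 0.009]
tcp_rot: [-3.139, 0.119, -0.003]
ft_force: [-0.9, -0.7, 6.6]
gripper_width: 0.0592
```

```bash
python3 - <<'E'
from m import *
o=get_obs();print(o['tcp_pos'],o['gripper_width'],o['ft_force'],o['wrist_torque'])
im=grab_frame('side');save('s3',im[150:280,90:260],4.5)
E
```

```text
[0.57789556 0.23661919 0.00898217] 0.0592392986973631 [-0.87406969 -0.65508998  6.60128017] [-0.2651981   0.24069057 -0.03613075]
```

View pics/s3.png

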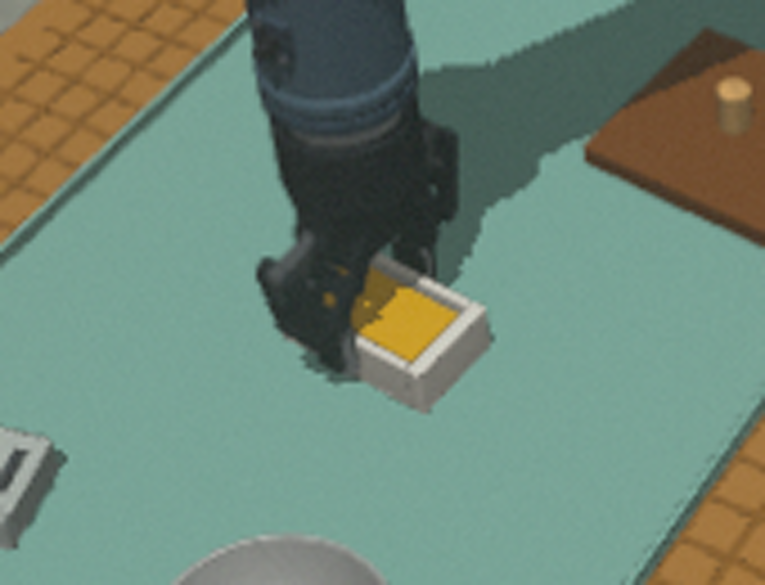

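Gripped at 59 mm wide, with the dish level between the fingers in the side view. Lift.

Emit:
{"fn": "drive_tool", "kwargs": {
  "moves": [0,0,0.02,0,0,0,0.6,0,0,0.04,0,0,0,0.6,0,0,0.07,0,0,0,0.6,0,0,0.1,0,0,0,0.6,0,0,0.1,0,0,0,0.6,0,0,0.07,0,0,0,0.6,0,0,0.04,0,0,0,0.6,0,0,0,0,0,0,0.6]
}}

```text
time: 4.97
tcp_pos: [0.5782, 0.2369, 0.0979]
tcp_rot: [-3.138, 0.119, -0.005]
ft_force: [0.0, 0.2, -3.6]
gripper_width: 0.059
```

```bash
python3 - <<'E'
from m import *
o=get_obs();print(o['tcp_pos'],o['tcp_rot'],o['gripper_width'],o['ft_force'],o['wrist_torque'])
im=grab_frame('side');np.save('s4.npy',im);save('s4',im[100:300,60:330],2.9)
E
```

```text
[0.57815391 0.23686022 0.09787096] [-3.13766668  0.1188319  -0.00519136] 0.05902114337104739 [ 0.0387403   0.24165861 -3.5796199 ] [0.02474511 0.06511927 0.01650263]
```

View pics/s4.png

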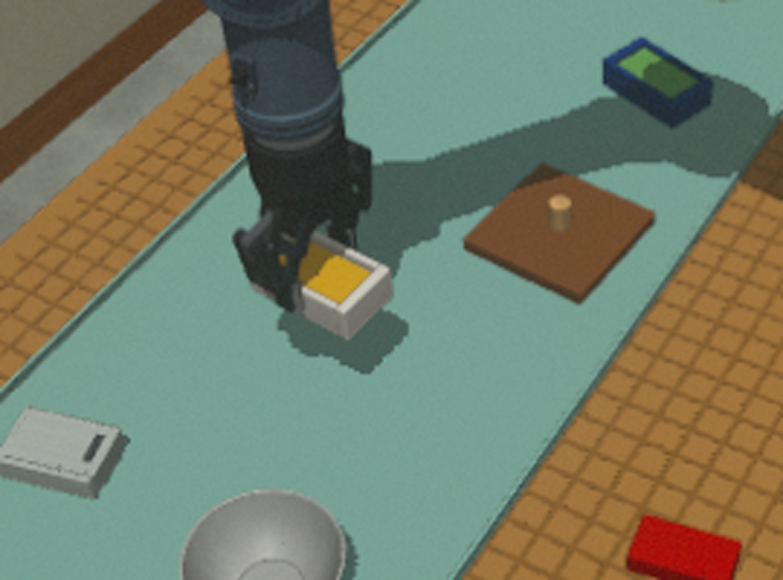

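Lifted level; the weight of 3.6 N matches dish plus soap. I carry it over the peg: -91.3, -232.6 mm.

Emit:
{"fn": "drive_tool", "kwargs": {
  "moves": [-0.0101,-0.0258,0,0,0,0,0.6,-0.0203,-0.0517,0,0,0,0,0.6,-0.0304,-0.0775,0,0,0,0,0.6,-0.0406,-0.1034,0,0,0,0,0.6,-0.0507,-0.1292,0,0,0,0,0.6,-0.0507,-0.1292,0,0,0,0,0.6,-0.0507,-0.1292,0,0,0,0,0.6,-0.0507,-0.1292,0,0,0,0,0.6]
}}

```text
time: 5.68
tcp_pos: [0.514, 0.0787, 0.0945]
tcp_rot: [3.138, -0.12, -0.004]
ft_force: [0.7, -0.1, -2.7]
gripper_width: 0.0589
```

Emit:
{"fn": "drive_tool", "kwargs": {
  "moves": [-0.0507,-0.1292,0,0,0,0,0.6,-0.0406,-0.1034,0,0,0,0,0.6,-0.0304,-0.0775,0,0,0,0,0.6,-0.0203,-0.0517,0,0,0,0,0.6,-0.0101,-0.0258,0,0,0,0,0.6,0,0,0,0,0,0,0.6,0,0,0,0,0,0,0.6,0,0,0,0,0,0,0.6]
}}

```text
time: 6.35
tcp_pos: [0.4861, 0.005, 0.0955]
tcp_rot: [-3.139, 0.116, -0.001]
ft_force: [-0.6, 0.8, -3.9]
gripper_width: 0.0588
```

```bash
python3 - <<'E'
from m import *
o=get_obs();print(o['tcp_pos'],o['tcp_rot'],o['gripper_width'],o['ft_force'],o['wrist_torque'],np.abs(o['joint_vel']).max())
for n in('side','top','wrist'):
    im=grab_frame(n);np.save(n+'5.npy',im)
    if n=='wrist': save('w5',im,1.5)
    else:
        x,y={'side':(253,165),'top':(300,175)}[n];save(n[0]+'5',im[y-60:y+60,x-80:x+80],4.5)
    c=cam(n,o);print(n,proj(c,(.4857,.0028,.127)))
E
```

```text
[0.48611379 0.00503941 0.09548694] [-3.13860970e+00  1.16246232e-01 -8.40925825e-04] 0.058755970214880965 [-0.55229444  0.80918383 -3.86438741] [ 0.04546314 -0.04503954  0.00149362] 0.00619832797469136
side [252.16849705 146.13658031]
top [301.90897026 167.36033675]
wrist [263.77854416 271.60131112]
```

View pics/s5.png

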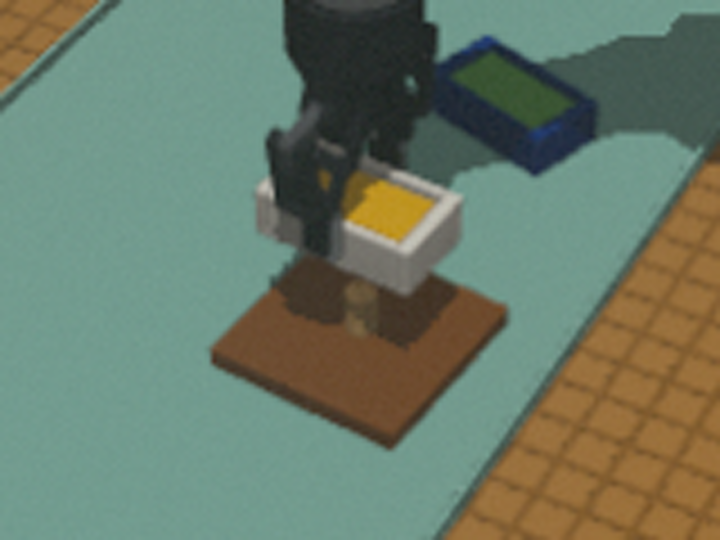

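View pics/t5.png

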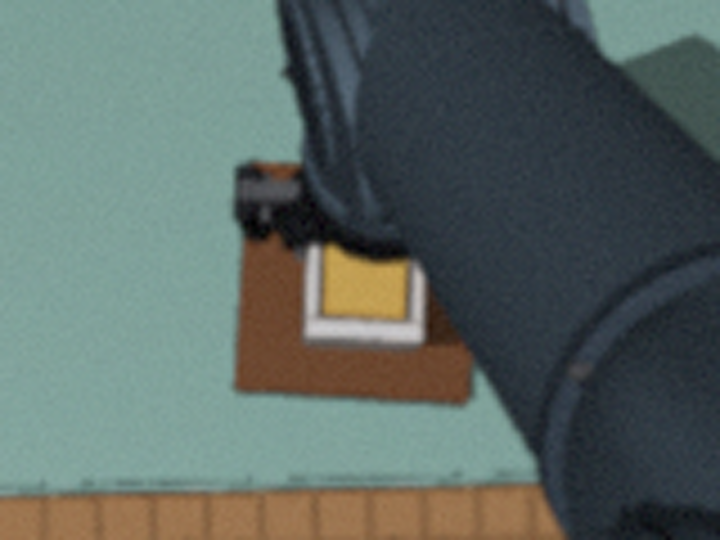

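View pics/w5.png

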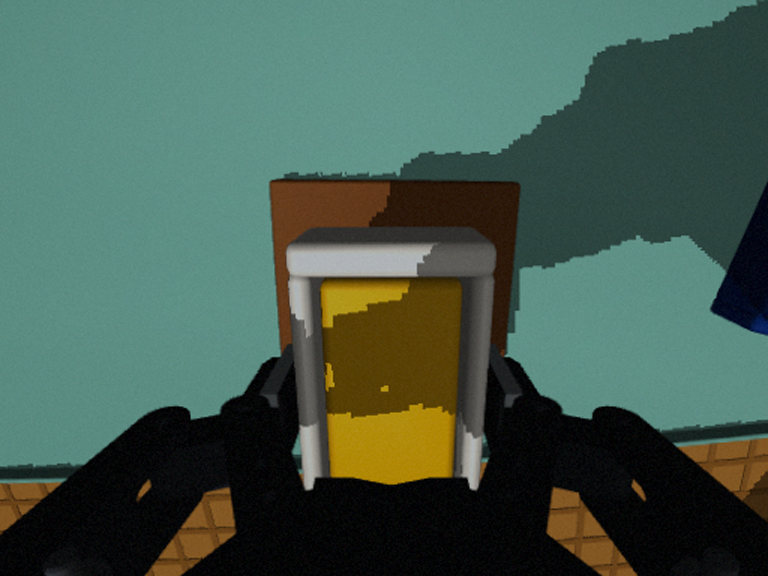

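The dish hangs level over the board with the peg below it, and the soap is sunk in place. I check its position with rim corners in the three views: top (304,342)/(425,342), side (460,202)/(404,258)/(258,190), wrist (288,243)/(496,243).

```bash
python3 - <<'E'
from m import *
o=get_obs();zr=.1245
ct,cs,cw=cam('top'),cam('side'),cam('wrist',o)
for p in((304,335),(425,338)): print('top',onz(ct,np.array(p)/4.5+(220,115),zr))
for p in((460,200),(404,254)): print('side',onz(cs,np.array(p)/4.5+(173,105),zr))
for p in((288,243),(496,243)): print('wrist',onz(cw,np.array(p)/1.5,zr))
# soap in wrist & side peg now
for p in((320,280),(462,280)): print('wsoap',onz(cw,np.array(p)/1.5,zr-.004))
for p in((323,318),(407,321)): print('tsoap',onz(ct,np.array(p)/4.5+(220,115),zr-.004))
a=np.radians(-4.3);u=np.array([np.cos(a),np.sin(a)]);v=np.array([-u[1],u[0]]);C=np.array([.4857,.0028])
print('expect corners (-x:+y,-y),(+x:+y,-y)',C-.052*u+.03*v,C-.052*u-.03*v,C+.052*u+.03*v,C+.052*u-.03*v)
print('expect soap',C-.04*u+.0215*v,C-.04*u-.0215*v,C+.04*u+.0215*v,C+.04*u-.0215*v)
for n,c in(('t',ct),('s',cs),('w',cw)):
    im=np.load({'t':'top5','s':'side5','w':'wrist5'}[n]+'.npy').copy()
    im=cv2.resize(im,None,fx=4,fy=4,interpolation=cv2.INTER_CUBIC)
    q=[C+s*.052*u+t*.03*v for s,t in((-1,-1),(-1,1),(1,1),(1,-1))]
    cv2.polylines(im,[np.array([4*proj(c,(*p,zr))+1.5 for p in q]).astype(int)],True,(255,0,0),1)
    x,y=(4*proj(c,(*C,zr))).astype(int);save('o'+n,im[max(0,y-250):y+250,x-190:x+190] if n!='w' else im[400:1300:2,500:1600:2])
E
python3 - <<'E'
import cv2,numpy as np
cv2.imwrite('pics/ots.png',np.hstack([cv2.imread('pics/o%s.png'%n)[:500] for n in 'ts']))
E
```

```text
top [0.43613099 0.0367551  0.1245    ]
top [ 0.43319561 -0.02378189  0.1245    ]
side [ 0.4298016  -0.01634565  0.1245    ]
side [0.43593533 0.03911093 0.1245    ]
wrist [0.53762396 0.02852713 0.1245    ]
wrist [ 0.53335339 -0.0285767   0.1245    ]
wsoap [0.52539134 0.02177294 0.1205    ]
wsoap [ 0.52230042 -0.01953858  0.1205    ]
tsoap [0.44529232 0.0267697  0.1205    ]
tsoap [ 0.44277788 -0.01545305  0.1205    ]
expect corners (-x:+y,-y),(+x:+y,-y) [0.43609573 0.03661445] [ 0.43159701 -0.02321666] [0.53980299 0.02881666] [ 0.53530427 -0.03101445]
expect soap [0.44742464 0.02723863] [ 0.44420055 -0.01564033] [0.52719945 0.02124033] [ 0.52397536 -0.02163863]
```

View pics/ots.png

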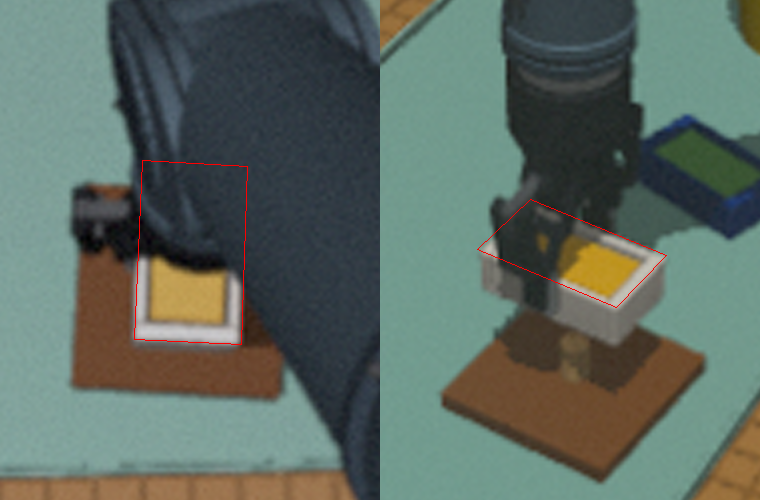

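All three views put the dish within about 2 mm of centred on the peg, with the soap some 1.5 mm toward the robot. I correct x by +1 mm and lower until just above contact with the soap.

Emit:
{"fn": "drive_tool", "kwargs": {
  "moves": [0.005,0,-0.02,0,0,0,0.6,0,0,-0.04,0,0,0,0.6,0,0,-0.05,0,0,0,0.6,0,0,-0.05,0,0,0,0.6,0,0,-0.03,0,0,0,0.6,0,0,-0.02,0,0,0,0.6,0,0,0,0,0,0,0.6,0,0,0,0,0,0,0.6]
}}

```text
time: 7.17
tcp_pos: [0.4865, 0.0038, 0.0532]
tcp_rot: [3.139, -0.119, -0.001]
ft_force: [0.1, 0.2, -3.2]
gripper_width: 0.0586
```

```bash
python3 - <<'E'
from m import *
o=get_obs();print(o['tcp_pos'],o['tcp_rot'],o['gripper_width'],o['ft_force'],o['wrist_torque'])
im=grab_frame('side');x,y=253,165;save('s6',im[y-50:y+50,x-60:x+60],6)
E
```

```text
[0.48649275 0.00375429 0.05320586] [ 3.13930183e+00 -1.18682112e-01 -8.69654337e-04] 0.05856645685612623 [ 0.11239843  0.15952631 -3.1525227 ] [ 0.02865361 -0.02588942  0.00529746]
```

View pics/s6.png

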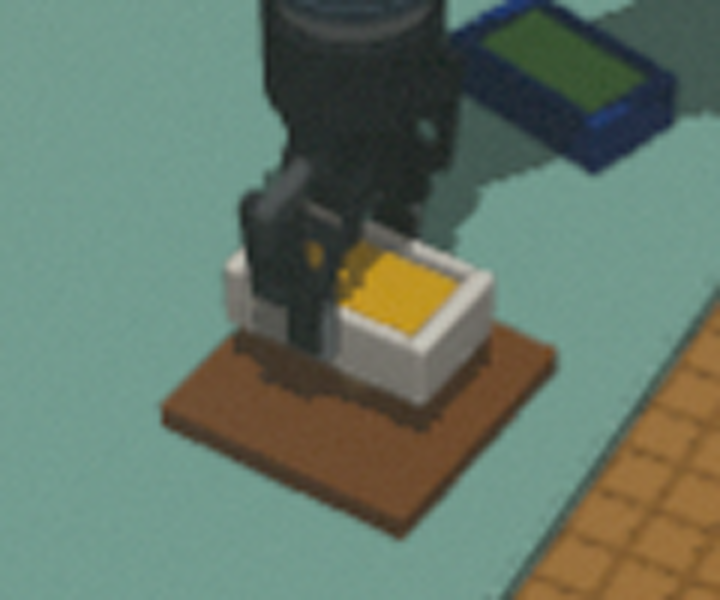

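Emit:
{"fn": "drive_tool", "kwargs": {
  "moves": [0.003,0.004,-0.01,0,0,0,0.6,0,0,-0.016,0,0,0,0.6,0,0,-0.018,0,0,0,0.6,0,0,-0.018,0,0,0,0.6,0,0,-0.018,0,0,0,0.6,0,0,-0.01,0,0,0,0.6,0,0,0,0,0,0,0.6,0,0,0,0,0,0,0.6]
}}

```text
time: 7.88
tcp_pos: [0.4871, 0.0045, 0.0353]
tcp_rot: [3.139, -0.119, -0.001]
ft_force: [0.3, 0.3, -2.2]
gripper_width: 0.0593
```

```bash
python3 - <<'E'
from m import *
o=get_obs();print(o['tcp_pos'],o['tcp_rot'],o['gripper_width'],o['ft_force'],o['wrist_torque'])
im=grab_frame('side');x,y=253,165;save('s7',im[y-50:y+50,x-60:x+60],6)
im=grab_frame('wrist');save('w7',im,1.5)
E
```

```text
[0.48711899 0.0045456  0.03532195] [ 3.13931486e+00 -1.18745757e-01 -5.17991977e-04] 0.059265312605945426 [ 0.28869304  0.27187035 -2.2427001 ] [ 0.03316096  0.00865339 -0.01142943]
```

View pics/s7.png

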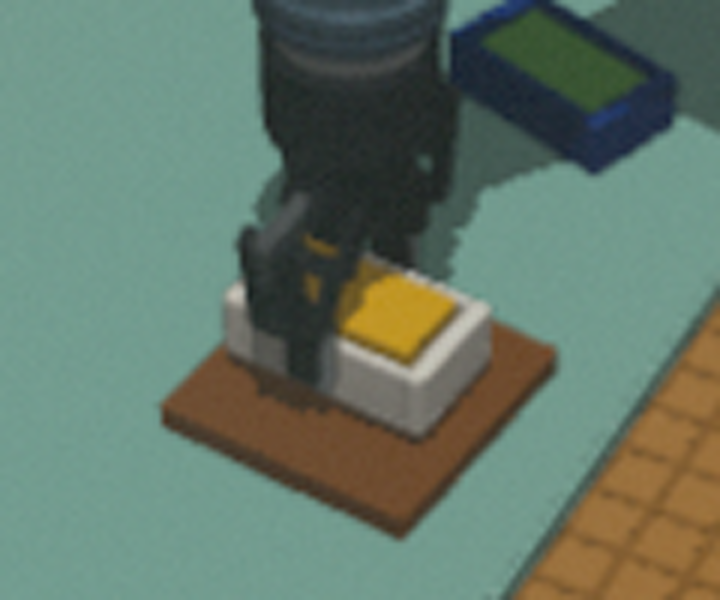

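View pics/w7.png

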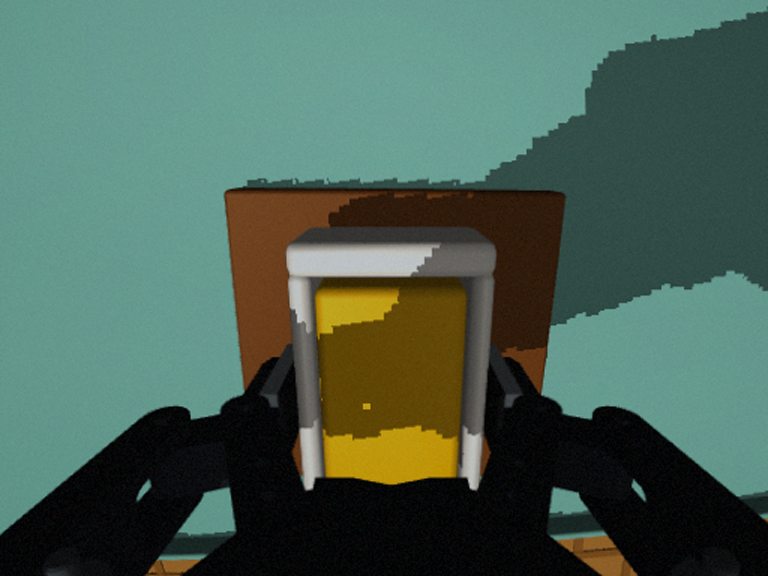

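The soap is rising level: it has come up flush with the rim in the side view, and 1 N of load has gone onto the peg. I continue down.

Emit:
{"fn": "drive_tool", "kwargs": {
  "moves": [0,0,-0.008,0,0,0,0.6,0,0,-0.01,0,0,0,0.6,0,0,-0.01,0,0,0,0.6,0,0,-0.01,0,0,0,0.6,0,0,-0.005,0,0,0,0.6,0,0,0,0,0,0,0.6,0,0,0,0,0,0,0.6,0,0,0,0,0,0,0.6]
}}

```text
time: 8.65
tcp_pos: [0.4873, 0.0045, 0.0269]
tcp_rot: [-3.139, 0.119, -0.0]
ft_force: [-0.6, 0.0, -2.9]
gripper_width: 0.0586
```

Emit:
{"fn": "drive_tool", "kwargs": {
  "moves": [0,0,-0.004,0,0,0,0.6,0,0,-0.004,0,0,0,0.6,0,0,0,0,0,0,0.6,0,0,0,0,0,0,0.6,0,0,0,0,0,0,0.6,0,0,0,0,0,0,0.6,0,0,0,0,0,0,0.6,0,0,0,0,0,0,0.6]
}}

```text
time: 9.32
tcp_pos: [0.4872, 0.0045, 0.0253]
tcp_rot: [-3.139, 0.119, 0.0]
ft_force: [-0.4, 0.5, -2.6]
gripper_width: 0.0587
```

Not touching the board yet, so small steps down.

Emit:
{"fn": "drive_tool", "kwargs": {
  "moves": [0,0,-0.004,0,0,0,0.6,0,0,-0.004,0,0,0,0.6,0,0,-0.003,0,0,0,0.6,0,0,0,0,0,0,0.6,0,0,0,0,0,0,0.6,0,0,0,0,0,0,0.6,0,0,0,0,0,0,0.6,0,0,0,0,0,0,0.6]
}}

```text
time: 9.98
tcp_pos: [0.4873, 0.0045, 0.0239]
tcp_rot: [3.139, -0.119, 0.0]
ft_force: [-3.5, -0.5, 11.6]
gripper_width: 0.0587
```

```bash
python3 - <<'E'
from m import *
o=get_obs();print(o['tcp_pos'],o['tcp_rot'],o['gripper_width'],o['ft_force'],o['wrist_torque'])
im=grab_frame('side');x,y=253,165;save('s8',im[y-50:y+50,x-60:x+60],6)
E
```

```text
[0.48727673 0.00451464 0.02391838] [ 3.13911655e+00 -1.18943454e-01  2.67526908e-04] 0.05874272966524419 [-3.45495717 -0.52566036 11.5852204 ] [0.14953367 0.72014251 0.03053871]
```

View pics/s8.png

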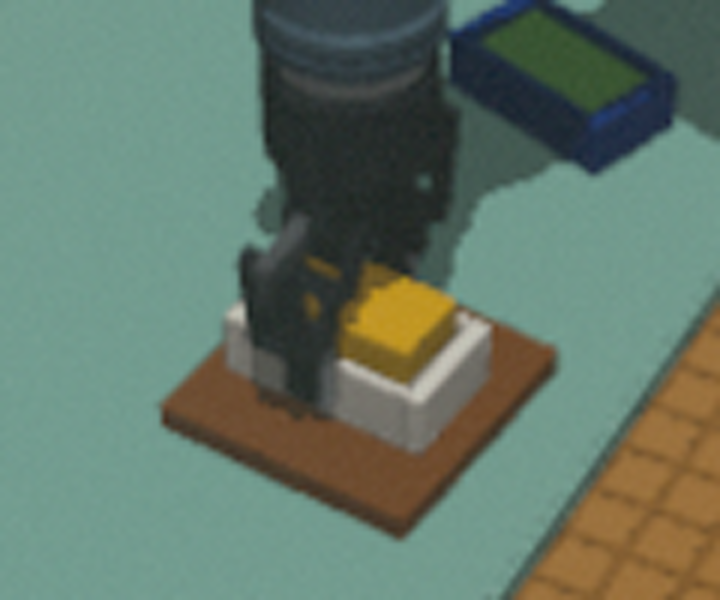

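The dish is down on the board (contact at TCP z 0.0239 as predicted, 11.6 N), and the soap stands about half its height out, level. I ease the preload slightly and open slowly.

Emit:
{"fn": "drive_tool", "kwargs": {
  "moves": [0,0,0.002,0,0,0,0.45,0,0,0,0,0,0,0.35,0,0,0,0,0,0,0.3,0,0,0,0,0,0,0.25,0,0,0,0,0,0,0.2,0,0,0,0,0,0,0.1,0,0,0,0,0,0,0,0,0,0,0,0,0,0],
  "force": 20
}}

```text
time: 10.7
tcp_pos: [0.4873, 0.0045, 0.0234]
tcp_rot: [-3.139, 0.119, -0.0]
ft_force: [-0.9, 0.4, 0.2]
gripper_width: 0.0854
```

```bash
python3 - <<'E'
from m import *
o=get_obs();print(o['tcp_pos'],o['tcp_rot'],o['gripper_width'],o['ft_force'],o['wrist_torque'])
im=grab_frame('side');x,y=253,165;save('s9',im[y-50:y+50,x-60:x+60],6)
E
```

```text
[0.48727238 0.00451808 0.02341708] [-3.13932318e+00  1.18850465e-01 -2.24878213e-05] 0.08541446543476114 [-0.87674839  0.41139436  0.21759783] [-0.02293253 -0.01586881  0.00585498]
```

View pics/s9.png

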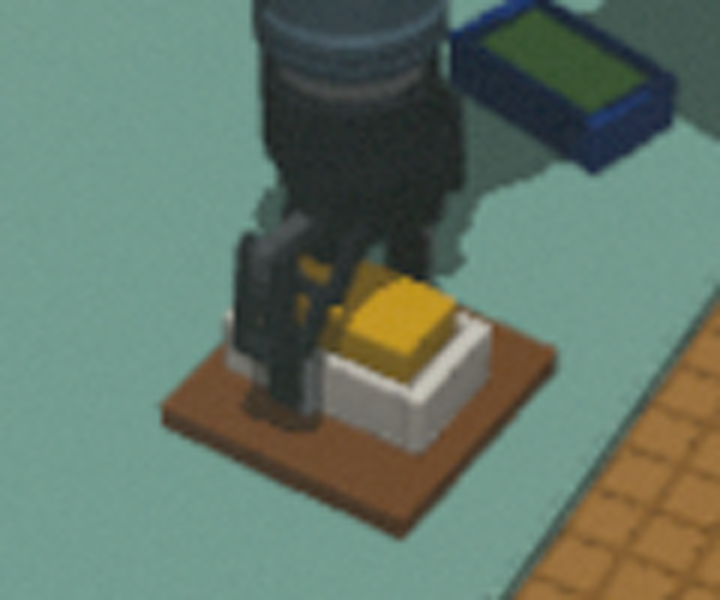

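Released, with both soap and dish level. I retreat straight up.

Emit:
{"fn": "drive_tool", "kwargs": {
  "moves": [0,0,0.02,0,0,0,0,0,0,0.04,0,0,0,0,0,0,0.06,0,0,0,0,0,0,0.08,0,0,0,0,0,0,0.1,0,0,0,0,0,0,0.12,0,0,0,0,0,0,0.12,0,0,0,0,0,0,0.1,0,0,0,0]
}}

```text
time: 11.42
tcp_pos: [0.4875, 0.0045, 0.1538]
tcp_rot: [-3.139, 0.119, -0.002]
ft_force: [0.6, 0.2, 0.2]
gripper_width: 0.0856
```

Emit:
{"fn": "drive_tool", "kwargs": {
  "moves": [0,0.12,0.05,0,0,0,0,0,0.15,0.05,0,0,0,0,0,0.15,0.05,0,0,0,0,0,0.15,0.05,0,0,0,0,0,0.15,0.05,0,0,0,0,0,0.15,0.05,0,0,0,0,0,0.1,0,0,0,0,0,0,0.05,0,0,0,0,0]
}}

```text
time: 12.08
tcp_pos: [0.4869, 0.2123, 0.213]
tcp_rot: [-3.137, 0.112, -0.003]
ft_force: [-0.2, -1.0, -0.3]
gripper_width: 0.0855
```

```bash
python3 - <<'E'
from m import *
o=get_obs();print(o['time'],o['tcp_pos'],o['ft_force'])
a=grab_frame('side');b=grab_frame('top');np.save('s10.npy',a);np.save('t10.npy',b)
save('s10',a[105:225,180:320],5);save('t10',b[110:240,220:430],3.5)
E
```

```text
12.0833 [0.48693088 0.21227584 0.21299397] [-0.19625057 -1.00718083 -0.3463449 ]
```

View pics/s10.png

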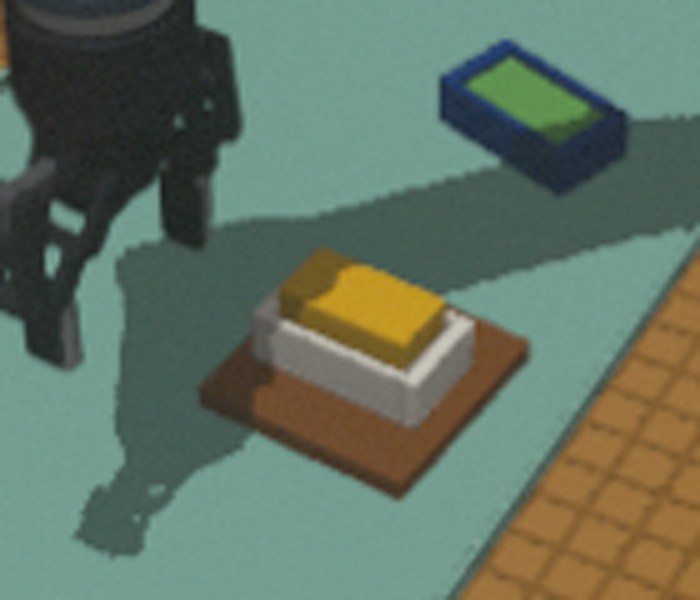

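View pics/t10.png

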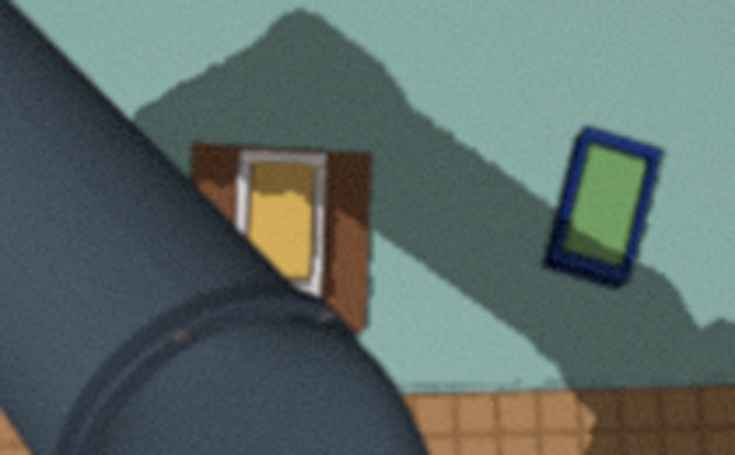

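The side view shows the dish flat on the board with the soap level and raised on the peg. The blue dish is in its place and the gripper is clear. One numeric check, then I hand in.

```bash
python3 - <<'E'
from m import *
c=cam('side')
# soap top corners in s10 crop: left, back(top), right, front
for p in((280,300),(322,249),(445,302),(405,348)):
    print(onz(c,np.array(p)/5+(180,105),.069))
a=np.load('side0.npy')[100:150,260:310].astype(int)
im=np.load('s10.npy');hs=cv2.cvtColor(im,cv2.COLOR_RGB2HSV);h0=cv2.cvtColor(np.load('side0.npy'),cv2.COLOR_RGB2HSV)
for h in(h0,hs):
    m=(h[...,0]>105)&(h[...,0]<130)&(h[...,1]>120);m[:,:260]=0;m[:,310:]=0;m[150:]=0;ys,xs=np.nonzero(m);print('blue',xs.mean(),ys.mean())
E
```

```text
[0.51951031 0.02918659 0.069     ]
[ 0.52030316 -0.01667578  0.069     ]
[ 0.4433149  -0.01060802  0.069     ]
[0.44504849 0.03033339 0.069     ]
blue 286.98924731182797 125.90322580645162
blue 280.60689655172416 123.1103448275862
```

Emit:
{"fn": "drive_tool", "kwargs": {
  "moves": [0,0,0,0,0,0,0,0,0,0,0,0,0,0,0,0,0,0,0,0,0,0,0,0,0,0,0,0,0,0,0,0,0,0,0,0,0,0,0,0,0,0,0,0,0,0,0,0,0,0,0,0,0,0,0,0]
}}

```text
time: 12.85
tcp_pos: [0.4872, 0.2084, 0.2115]
tcp_rot: [3.139, -0.119, -0.0]
ft_force: [-0.4, 0.1, -0.4]
gripper_width: 0.0854
```

```bash
python3 - <<'E'
from m import *
a=grab_frame('side');b=np.load('s10.npy')
print(np.abs(a.astype(int)-b)[150:200,228:280].mean())
print(sign_off())
E
```

```text
1.9075641025641026
the job is handed in; nothing more can be done
None
```

The white dish now sits flat on the stand's board over the peg, with the soap pushed up level. I handed the job in at about 12.9 s of the 43 s allowed.

**What I did:** I gripped the dish across its 60 mm width and lifted it level. I centred it over the peg to within about 2 mm in three camera views and lowered it until it touched the board. It touched at a tool height of 23.9 mm, where 24 mm was expected. I then opened the gripper and backed away. The contact force was 11.6 N just before I let go.

**Last checks:**
- **Soap height:** In the side view, the four corners of the soap's top fit a flat plane at the expected 69 mm, giving roughly 75–77 x 41–46 mm against the real 80 x 43 mm.
- **Stability:** The side picture of the dish and soap did not change visibly over the last 0.7 s. The force reading was near zero and nothing was touched.

**Checks that disagreed:**
- **Soap centre:** From those same hand-picked corners, the soap's centre came out about 4–6 mm off the peg axis. Earlier measurements gave 1–2 mm, and I think picking pixels by hand explains most of the gap. The soap stayed level either way.
- **Blue dish:** An automatic colour check showed the blue dish shifted by about 6 pixels. The arm's shadow fell across it and cut into the mask. By eye its centre is within about 2 pixels, and nothing went near it.

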